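# Hang the castings basket on the drip stand and hold the cam lift at its top

## Task

Hang the wire basket by its handle on the two-pronged hook of the drip stand, keeping it upright, and let go of it. Only then swing the stand's cam lever up to its highest lift point, where the lever stands straight up, and finish while holding the lever there with the basket hanging free: it is sprung and falls back if released. Leave the plaster cast, the jar and the pot where they are.

Things in the scene. Friction and masses are not known exactly. Their poses are not given: they have to be found in the camera images.
- stand: Drip stand, fixed, at a different place and yaw each time. Dark steel base plate 170 (x) x 250 mm (y = -195 to +55), 12 thick; aluminium upright 187 mm high; shallow drip tray on the -y half. Origin on the bench under the vertical lift rod, z up. The hook is on its -y side, the lever on its +y side.
- hook: Two-pronged steel hook on the lift rod, moved straight up by the cam. Prongs: 8 mm round bars at x = -35 and +35 mm, pointing to -y. Origin midway between their lowest points, on the bars' centre lines, 235 mm above the bench with the lever at rest. Prongs rise gently to a cross bar (y = +99, z = +14 mm) and turn up to tips (y = -30, z = +24). Open above. Axes as the stand's.
- basket: Loose open steel wire basket, 124 (x) x 68 (y) x 38 mm, 0.13 to 0.25 kg, castings fixed in it. Origin under its floor's centre. Rigid arched handle of 8 mm round bar: legs at x = -60 and +60 mm, straight top bar along x, centre line 122 mm above the underside. Hung free, the top bar lies across both prongs at their lowest points, along the stand's x, either way round, 8 mm above the hook's origin.
- basket_bar (a point): Middle of the basket handle's top bar (on its centre line); axes parallel to the basket's.
- lever (a joint): Cam lever angle, rad, about the stand's y. 0: at rest on its stop, level, pointing to the stand's -x; grows as it swings up. The hook rests on the cam and is highest (28 mm up) at 1.57, lever straight up; beyond that (to 2.4) it sinks again. A return spring and the load always pull it towards 0 with about 2 to 5 N at the grip bar.
- lever_arm: Cam lever: eccentric dark disc, flat steel arm 110 mm long, black grip bar, turning together. Origin on the cam shaft, 85 mm above the bench over the stand's origin; the shaft runs along y (the stand's y). The arm runs along the lever's own -x, at y = 31 to 41 mm.
- lever_grip (a point): Grip point on the axis of the lever's black round grip bar (14 mm diameter), which sticks out sideways (+y) from the arm's end, y = 41 to 135 mm. In the lever's frame the point is at x = -110, y = 95 mm. It travels a 110 mm circle about the shaft: 85 mm above the bench at rest, 195 mm with the lever straight up. The bar can turn between the fingers.
- cast: Bystander: plaster tooth model, 55 x 62 x 25 mm, origin under its centre.
- jar: Bystander: amber jar, 52 mm diameter, 55 mm high, origin under its centre.
- pot: Bystander: small white ceramic pot, 68 mm diameter, 45 mm high, origin under its centre.

How it is judged:
By the outcome, as a careful person would: the job done as asked, in the order asked, and still so for the second after the job is handed in, while the arm keeps its last pose, push and grip.
It also fails if it takes over 64 s, if anything falls off the work surface, if the arm or the gripper's body presses on something with over 40 N, if the wrist force passes 120 N, or if a joint passes its speed limit or range.

## Robot

A 7-joint arm with a two-finger parallel gripper is mounted at the origin on the work surface. World frame = base frame: x ahead of the robot, y to its left, z up, the work surface at z = 0. Lengths are in m, angles in rad, forces in N, time in s.
With the tool pointing down it reaches from about 0.4 to 0.85 m from the base axis. Payload 10.4 kg.
Tool frame: the origin (TCP) lies at the very end of the fingers, on their centre line; the grasp point (between the pads) lies r.tcp_to_grasp behind it (r.tcp_to_grasp is the distance from the TCP to the grasp point, in m); z points along the fingers, y is the line along which they close (so a half turn about z gives the same grasp; the last joint's range is limited). The gripper opens to 87 mm and grips with 3 to 60 N. Pads are 19 mm wide; open, the fingers measure 117 mm over their backs; the gripper's body (75 mm by 190 mm) begins 51 mm behind the grasp point.
Start: joints at [1.116, 0.332, -0.065, 1.46, 0.022, 1.35, -0.088], TCP at [0.262, -0.568, 0.223] pointing down, gripper open.
Joint ranges: [-2.6, 2.6], [-0.5, 2.12], [-1.47, 1.34], [0.16, 2.42], [-1.27, 4.41], [0.06, 2.06], [-2.6, 2.6]. Speed limits (rad/s): [2.22, 2.22, 2.79, 2.79, 3.14, 3.14, 3.14].

## Interface

Orientations are given as a unit quaternion [x, y, z, w].
In Python, from bench import monitor, cams, ticket, r gives the robot as it stands.
- The arm moves only by the shell command python3 -m crank 'ROWS' [OPENING] [FORCE]. ROWS is a JSON object whose one key "steps" holds a list of rows, each a list of 2 entries, a list of its own where there are three numbers: the shift along the world's x, y, z in units of 25 mm (1.0 is 25 mm), then the turn, a rotation vector about the world's x, y, z in units of 5 degrees (1.0 is 5 degrees). In form: {"steps": [[[x, y, z], [ax, ay, az]], ...]}. A call has 1 to 10 rows; each row shifts and turns the commanded pose from where the row before left it; what a row does not reach is not made up. A row lasts 1/12 s, in which the tool goes at most 41.7 mm and 7.16 degrees, less where a joint would pass 70% of its speed; a pose out of reach is approached as far as the arm can. A call is refused whole if a number of a shift passes 1 or a number of a turn 1, either way. A call with a gripper value outside its range is refused whole. OPENING is the finger opening in mm, from 0 to 87, set as the call begins (- or left out, the last holds). The fingers move at their own pace and stop on an object; FORCE is the grip in N (left out, the last holds). Time passes only in rows, so rows that do not move let the fingers close. It gives the time, the measured TCP pose, the force, the opening and the grip force at its end, in the units of the state.
- monitor.read_state(): the state, without advancing time (a new reading comes with each control period).
- cams.camera(name): name is "scene" or "top" or "wrist"; returns a dict with "pixels" (480x640x3 uint8, blue, green, red), "z_map" (480x640 float32, m along the optical axis (not along the pixel's ray), 0 where there is no reading), "vfov" (degrees; the focal length in pixels is half the picture's height over the tangent of half this angle, whatever the lens; pixels are square), "cx", "cy" (the principal point, pixels), "T" (4x4, takes a point from camera to world coordinates). Camera axes: x right, y up, looking along -z (the intrinsics and any distortion apply to the point x, -y, -z); pixel columns grow to the right and rows downward; lengths in m; the calibration is good to about 2 mm. The wrist camera is an equidistant fisheye: a pixel r from the principal point sees the ray r / f radians off the axis. A picture is of the moment at which its call begins.
- ticket.close_job(): hands the job in; it is judged then, once.
The state is a dict: "time": time; "joint_positions": joint angles; "joint_vel": joint speeds; "joint_torque": joint torques, N m; "ee_pos": TCP position; "eef_rot": TCP orientation; "ft_force": force on the tool from outside, world axes, zero at the start; "torque": the same for the moment, N m; "width": finger opening in m; "grip_force": force on a finger pad.
Only numpy, scipy, OpenCV 4.12 (cv2) and the standard library are available. Lean on these libraries where they do the work, as an engineer would, in place of code of your own. Each camera call takes 0.05 s, during which the arm holds its last target. There are 200 camera calls.

## Working session

There is one attempt and no reset: what is moved stays moved. The work goes in short steps, Python scripts to look and compute and a shell command to move; the robot and the scene stay as the last step left them, time stands still between calls to the robot, and variables do not carry over. Pictures are saved under pics/ and viewed, at most 10 in all, crops included, and the job is handed in when it is done.

```bash
ls; mkdir -p pics
cat > h.py <<'E'
import numpy as np, cv2
from bench import monitor, cams, ticket, r
def cam(n):
    c=cams.camera(n); z=c["z_map"]; H,W=z.shape
    f=H/2/np.tan(np.radians(c["vfov"]/2)); v,u=np.mgrid[0:H,0:W]
    x=(u-c["cx"])/f; y=(v-c["cy"])/f
    if n=="wrist":
        rr=np.hypot(x,y)+1e-9; s=np.tan(np.minimum(rr,1.5))/rr; x=x*s;y=y*s
    P=np.stack([x*z,-y*z,-z,np.ones_like(z)],-1)@np.array(c["T"]).T
    P=P[...,:3]; P[z<=0]=np.nan
    return c["pixels"],P
E
python3 - <<'E'
from h import *
s=monitor.read_state(); print(s, r.tcp_to_grasp)
for n in("scene","top"):
    im,P=cam(n); cv2.imwrite(f"pics/{n}0.png",im); np.save(f"{n}0.npy",P); np.save(f"{n}0im.npy",im)
E
```

```text
pics
{'time': 0.0, 'joint_positions': array([ 1.11639763,  0.33287022, -0.06468527,  1.46095665,  0.02160687,
        1.34990801, -0.08850438]), 'joint_vel': array([-6.89362233e-04,  2.36627580e-04, -8.23831279e-05,  1.10380625e-03,
        4.47662417e-04, -3.30683705e-04, -7.63850961e-04]), 'joint_torque': array([-9.48494267e-05, -6.23249316e+01,  2.43053329e-02, -3.89891768e+01,
       -6.13532471e-02,  3.97602143e-02,  1.56516517e-04]), 'ee_pos': array([ 0.2613829 , -0.56728033,  0.22174762]), 'eef_rot': array([ 9.76783387e-01,  2.14228132e-01, -1.93652772e-04, -6.96890262e-04]), 'ft_force': array([ 0.99837225, -0.01874077,  0.04336358]), 'torque': array([ 0.01387683, -0.01468825,  0.03260938]), 'grip_force': 0.0, 'width': 0.08703787869278434} 0.0187
```

View pics/scene0.png

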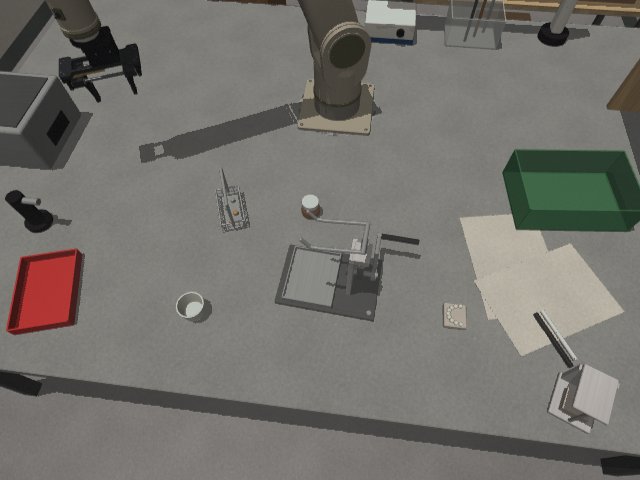

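View pics/top0.png

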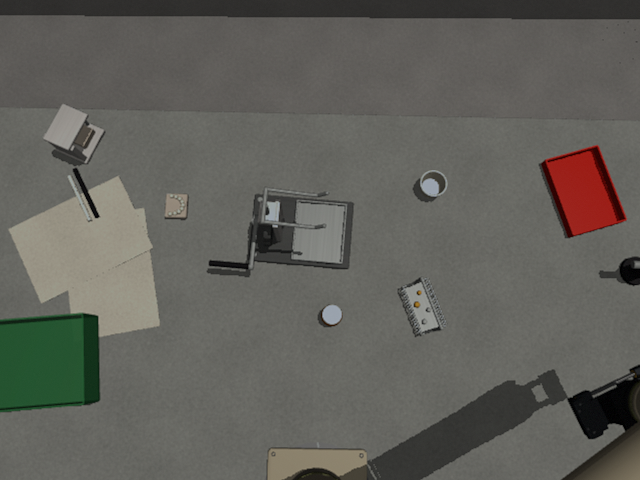

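The scene view shows the basket at (233,205), the stand at (330,270), the jar at (311,207), the pot at (190,306) and the cast at (455,315). In the top view the stand is at (300,230) with its grip bar at (230,265) and the prongs pointing right, and the basket is at (420,307).

Run:
```python
from h import *
T=np.load("top0.npy");S=np.load("scene0.npy")
def box(P,u0,u1,v0,v1): return P[v0:v1,u0:u1].reshape(-1,3)
def rng(p,z0,z1): 
    return p[(p[:,2]>z0)&(p[:,2]<z1)]
def rect(p,n):
    if len(p)<5: print(n,len(p));return
    (c,wh,a)=cv2.minAreaRect((p[:,:2]*1000).astype(np.float32)); print(n,len(p),"c",np.round(c,1),"wh",np.round(wh,1),"a",round(a,1),"z",np.round(np.median(p[:,2]),4))
def line(p,n):
    if len(p)<4: print(n,len(p));return
    vx,vy,x,y=cv2.fitLine((p[:,:2]*1000).astype(np.float32),cv2.DIST_HUBER,0,.01,.01).ravel()
    t=(p[:,:2]*1000-[x,y])@[vx,vy]; print(n,len(p),"mid",np.round([x,y],1),"ang",round(np.degrees(np.arctan2(vy,vx)),2),"ends",np.round([x+t.min()*vx,y+t.min()*vy,x+t.max()*vx,y+t.max()*vy],1),"z",np.round(np.percentile(p[:,2],[5,50,95]),4))
t=box(T,200,370,180,285); s=box(S,265,425,210,325)
for n,p in(("top",t),("scene",s)):
    rect(rng(p,.006,.022),n+" plate")
    h=rng(p,.225,.28)
    rect(h,n+" hook"); 
    g=rng(p,.07,.1); print(len(g))
g=rng(box(T,206,246,255,275),.07,.1); line(g,"grip top")
g=rng(box(S,383,422,230,248),.07,.1); line(g,"grip scene")
for (u0,u1,v0,v1) in((272,330,188,200),(295,330,220,230)): line(rng(box(T,u0,u1,v0,v1),.225,.28),"prong")
for (u0,u1,v0,v1) in((315,362,212,226),(300,345,236,255)): line(rng(box(S,u0,u1,v0,v1),.225,.28),"prong S")
for n,p in(("top",box(T,385,450,270,345)),("scene",box(S,205,260,160,240))):
    rect(rng(p,.006,.06),n+" basket"); line(rng(p,.112,.135),n+" bar")
for n,p in(("jar",box(T,318,346,302,330)),("pot",box(T,412,452,165,205)),("cast",box(T,160,192,188,224))): rect(rng(p,.015,.1),n); print(np.nanmax(p[:,2]))
def up(im,u0,u1,v0,v1,k): return cv2.resize(im[v0:v1,u0:u1],None,fx=k,fy=k,interpolation=cv2.INTER_CUBIC)
a=up(np.load("scene0im.npy"),200,430,155,330,3);cv2.imwrite("pics/c.png",a)
```

```text
top plate 5602 c [632.6  92.7] wh [265.9 427.6] a 1.1 z 0.0139
top hook 644 c [636.1  60.8] wh [139.6  79.5] a 85.9 z 0.2481
571
scene plate 5005 c [576.7  54.1] wh [249.7 287.9] a 86.0 z 0.0126
scene hook 642 c [634.4  61.5] wh [138.7  80.2] a 86.1 z 0.2458
583
grip top 217 mid [535.4 219.5] ang 86.15 ends [532.5 176.9 538.2 261.5] z [0.0858 0.0914 0.0967]
grip scene 205 mid [537.9 216.1] ang 86.19 ends [535.  172.5 540.9 260.9] z [0.0826 0.089  0.0928]
prong 217 mid [669.2  49. ] ang 85.95 ends [665.   -9.7 673.4 108.4] z [0.2365 0.2444 0.2602]
prong 119 mid [597.3  26.2] ang 85.46 ends [594.8  -6.2 599.9  58.8] z [0.2361 0.2413 0.2626]
prong S 174 mid [601.1  63.9] ang 85.97 ends [597.5  13.  604.6 113.3] z [0.2346 0.2411 0.2486]
prong S 183 mid [669.3  36.3] ang 86.11 ends [666.3  -7.7 672.6  84.3] z [0.2352 0.241  0.2581]
top basket 846 c [ 450.1 -237.9] wh [158.5 181.9] a 89.8 z 0.0104
top bar 208 mid [ 452.  -249.3] ang 20.97 ends [ 393.  -271.9  511.4 -226.5] z [0.1205 0.126  0.1304]
scene basket 335 c [ 442.6 -252.8] wh [150.2  72.4] a 18.2 z 0.0344
scene bar 128 mid [ 456.5 -247.2] ang 21.06 ends [ 393.3 -271.5  511.2 -226.1] z [0.12   0.1243 0.1281]
jar 365 c [425.6 -27.5] wh [50.1 48.1] a 72.3 z 0.0551
0.06581143854141236
pot 329 c [ 755.3 -275.5] wh [66.9 65.1] a 8.8 z 0.0382
0.05475760470792301
cast 498 c [691.7 362.9] wh [62.6 55.6] a 1.2 z 0.02
0.032064425262929186
```

View pics/c.png

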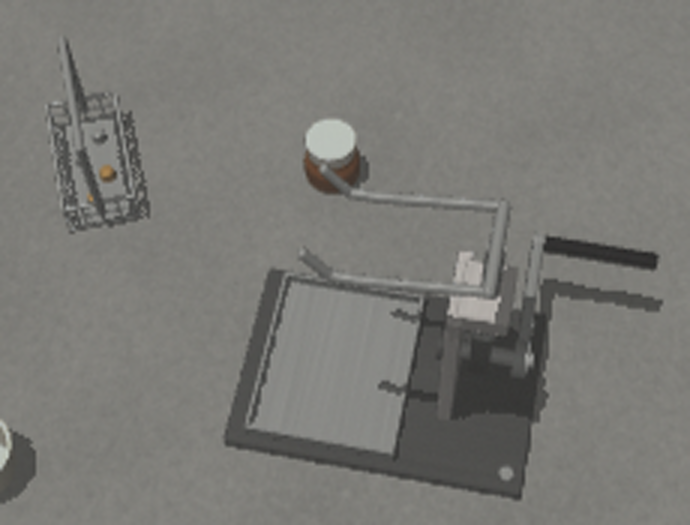

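Both views agree to about 2 mm:

| Item | World position (mm) | Angle |
|---|---|---|
| Stand | origin (640, 124.5) | yaw about -4° |
| Hook | origin (633, 26) | – |
| Basket bar | middle (452, -249), height 122 | 21° |
| Lever grip | (536.6, 227) | – |

The tool needs a -3.7° turn to close across the bar. I'm moving above the basket.

```bash
python3 -m crank '{"steps":[[[0.48,0.8,0],[0,0,-0.1]],[[0.48,0.8,0],[0,0,-0.1]],[[0.48,0.8,0],[0,0,-0.1]],[[0.48,0.8,0],[0,0,-0.1]],[[0.48,0.8,0],[0,0,-0.1]],[[0.48,0.8,0],[0,0,-0.1]],[[0.48,0.8,0],[0,0,-0.1]],[[0.48,0.8,0],[0,0,0]],[[0.48,0.8,0],[0,0,0]],[[0.48,0.8,0],[0,0,0]]]}' 60
python3 -m crank '{"steps":[[[0.48,0.8,0],[0,0,0]],[[0.48,0.8,0],[0,0,0]],[[0.48,0.8,0],[0,0,0]],[[0.48,0.8,0],[0,0,0]],[[0.48,0.8,0],[0,0,0]],[[0.4,0.7,0],[0,0,0]],[[0,0,0],[0,0,0]],[[0,0,0],[0,0,0]]]}'
python3 - <<'E'
from h import *
im,P=cam("wrist"); cv2.imwrite("pics/w1.png",im)
p=P.reshape(-1,3); p=p[(np.abs(p[:,0]-.452)<.1)&(np.abs(p[:,1]+.249)<.08)&(p[:,2]>.112)&(p[:,2]<.135)]
vx,vy,x,y=cv2.fitLine((p[:,:2]*1000).astype(np.float32),cv2.DIST_HUBER,0,.01,.01).ravel()
t=(p[:,:2]*1000-[x,y])@[vx,vy];print(len(p),x,y,np.degrees(np.arctan2(vy,vx)),x+t.min()*vx,y+t.min()*vy,x+t.max()*vx,y+t.max()*vy,np.percentile(p[:,2],[5,50,95]))
E
```

```text
time: 0.93
ee_pos: [0.3819, -0.3665, 0.2223]
eef_rot: [0.983, 0.184, -0.0, -0.0]
ft_force: [0.1, -0.2, 1.0]
width: 0.0598
grip_force: 0.0
time: 1.6
ee_pos: [0.4519, -0.2492, 0.2224]
eef_rot: [0.983, 0.185, -0.0, -0.0]
ft_force: [-1.1, 0.1, 0.2]
width: 0.06
grip_force: 0.0
1723 458.04974 -248.026 21.355923 394.72120064722634 -272.78800423112284 512.5914624157585 -226.69972133327659 [0.12369847 0.12586768 0.12735595]
```

View pics/w1.png

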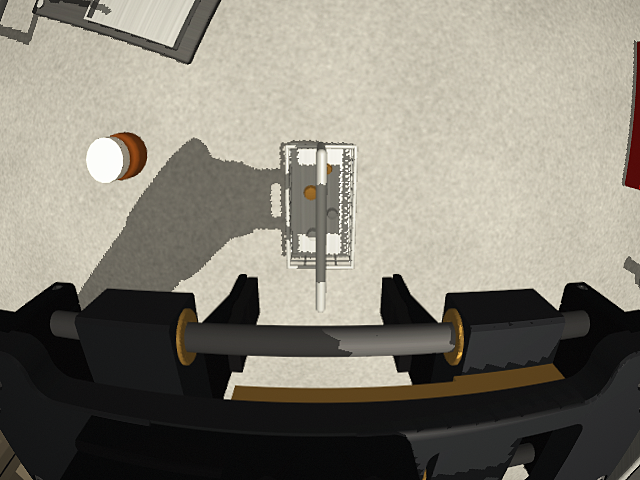

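The wrist view shows the bar as a vertical line at column 321, centred between the fingers, with its middle at (453.6, -249.7). I'm descending 119 mm and closing.

```bash
python3 -m crank '{"steps":[[[0.06,0,-0.6],[0,0,0]],[[0,0,-0.6],[0,0,0]],[[0,0,-0.6],[0,0,0]],[[0,0,-0.6],[0,0,0]],[[0,0,-0.6],[0,0,0]],[[0,0,-0.6],[0,0,0]],[[0,0,-0.6],[0,0,0]],[[0,0,-0.5],[0,0,0]],[[0,0,0],[0,0,0]],[[0,0,0],[0,0,0]]]}'
python3 -m crank '{"steps":[[[0,0,0],[0,0,0]],[[0,0,0],[0,0,0]],[[0,0,0],[0,0,0]],[[0,0,0],[0,0,0]],[[0,0,0],[0,0,0]],[[0,0,0],[0,0,0]],[[0,0,0],[0,0,0]],[[0,0,0],[0,0,0]]]}' 0 40
```

```text
time: 2.48
ee_pos: [0.4522, -0.2509, 0.1047]
eef_rot: [0.983, 0.184, -0.001, -0.0]
ft_force: [-0.0, 0.2, 0.6]
width: 0.0598
grip_force: 0.0
time: 3.15
ee_pos: [0.4531, -0.2501, 0.1051]
eef_rot: [0.983, 0.184, 0.0, 0.0]
ft_force: [-0.8, 0.1, -0.7]
width: 0.0144
grip_force: 0.0
```

```bash
python3 -m crank '{"steps":[[[0,0,0],[0,0,0]],[[0,0,0],[0,0,0]],[[0,0,0],[0,0,0]],[[0,0,0],[0,0,0]],[[0,0,0],[0,0,0]],[[0,0,0.1],[0,0,0]],[[0,0,0.2],[0,0,0]],[[0,0,0.3],[0,0,0]],[[0,0,0.4],[0,0,0]],[[0,0,0.4],[0,0,0]]]}'
python3 -m crank '{"steps":[[[0,0,0.6],[0,0,0]],[[0,0,0.6],[0,0,0]],[[0,0,0.6],[0,0,0]],[[0,0,0.6],[0,0,0]],[[0,0,0.6],[0,0,0]],[[0,0,0.6],[0,0,0]],[[0,0,0.6],[0,0,0]],[[0,0,0.5],[0,0,0]],[[0,0,0.3],[0,0,0]],[[0,0,0],[0,0,0]]]}'
```

```text
time: 3.98
ee_pos: [0.4532, -0.2502, 0.1413]
eef_rot: [0.983, 0.184, 0.0, 0.0]
ft_force: [0.3, -0.4, -1.5]
width: 0.0063
grip_force: 40.0
time: 4.82
ee_pos: [0.4538, -0.2504, 0.2675]
eef_rot: [0.983, 0.184, 0.001, 0.001]
ft_force: [0.1, -0.4, -0.9]
width: 0.0065
grip_force: 40.0
```

```bash
python3 -m crank '{"steps":[[[0.2,0.2,0],[0,0,-0.2]],[[0.4,0.3,0],[0,0,-0.4]],[[0.5,0.4,0],[0,0,-0.4]],[[0.5,0.45,0],[0,0,-0.4]],[[0.6,0.5,0],[0,0,-0.4]],[[0.6,0.5,0],[0,0,-0.4]],[[0.6,0.5,0],[0,0,-0.4]],[[0.6,0.5,0],[0,0,-0.4]],[[0.6,0.5,0],[0,0,-0.4]],[[0.6,0.5,0],[0,0,-0.4]]]}'
python3 -m crank '{"steps":[[[0.5,0.5,0],[0,0,-0.4]],[[0.5,0.4,0],[0,0,-0.4]],[[0.4,0.4,0],[0,0,-0.4]],[[0.2,0.2,0],[0,0,-0.04]],[[0.1,0,0],[0,0,0]],[[0,0,0],[0,0,0]],[[0,0,0],[0,0,0]],[[0,0,0],[0,0,0]]]}'
python3 - <<'E'
from h import *
s=monitor.read_state(); print(s["ft_force"],s["joint_positions"],s["grip_force"])
im,P=cam("scene"); cv2.imwrite("pics/s2.png",cv2.resize(im[150:350,180:430],None,fx=3,fy=3,interpolation=cv2.INTER_CUBIC))
E
```

```text
time: 5.65
ee_pos: [0.5834, -0.1407, 0.2643]
eef_rot: [1.0, 0.019, -0.001, -0.0]
ft_force: [0.1, -0.7, -2.6]
width: 0.0066
grip_force: 40.0
time: 6.32
ee_pos: [0.6251, -0.105, 0.2651]
eef_rot: [0.999, -0.035, -0.0, 0.0]
ft_force: [-0.6, 0.3, -2.0]
width: 0.0066
grip_force: 40.0
[-0.64108529  0.31719936 -2.01419523] [ 0.39203997  0.36310377 -0.39883321  1.35236744  0.13997891  1.45372959
 -1.64048129] 39.99877631664276
```

View pics/s2.png

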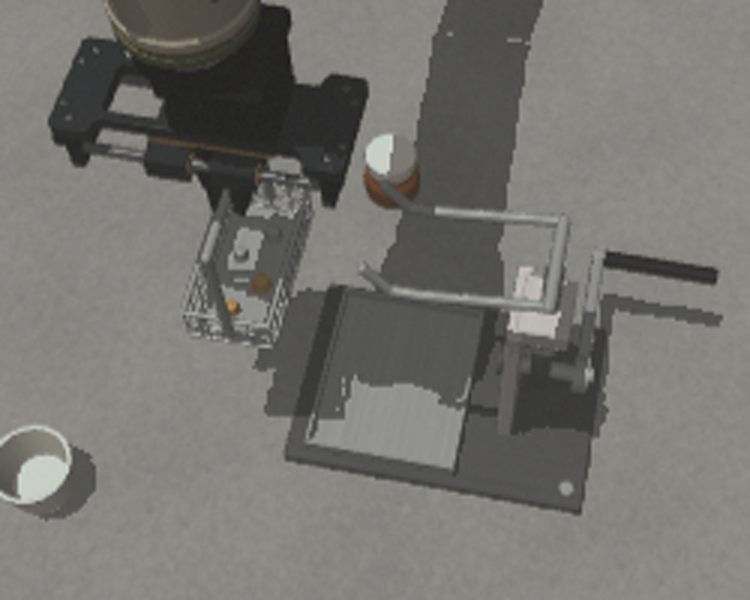

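The crop shows the basket hanging level from the gripper, its bar at about (218,235) and along the stand's x, clear to the left of the prong tips at (390,200) and (375,280). I'm sliding it in along +y above the tips.

```bash
python3 -m crank '{"steps":[[[0.02,0.2,0],[0,0,0]],[[0.02,0.4,0],[0,0,0]],[[0.03,0.5,0],[0,0,0]],[[0.03,0.5,0],[0,0,0]],[[0.03,0.6,0],[0,0,0]],[[0.03,0.6,0],[0,0,0]],[[0.03,0.6,0],[0,0,0]],[[0.03,0.6,0],[0,0,0]],[[0.03,0.5,0],[0,0,0]],[[0.03,0.4,0],[0,0,0]]]}'
python3 -m crank '{"steps":[[[0.03,0.23,0],[0,0,0]],[[0,0.1,0],[0,0,0]],[[0,0,0],[0,0,0]],[[0,0,0],[0,0,0]],[[0,0,0],[0,0,0]]]}'
python3 - <<'E'
from h import *
im,P=cam("scene"); cv2.imwrite("pics/s3.png",cv2.resize(im[150:350,180:430],None,fx=3,fy=3,interpolation=cv2.INTER_CUBIC))
E
```

```text
time: 7.2
ee_pos: [0.6324, 0.0214, 0.2652]
eef_rot: [0.999, -0.033, 0.0, -0.0]
ft_force: [0.3, 0.6, -2.0]
width: 0.0067
grip_force: 40.0
time: 7.62
ee_pos: [0.6334, 0.0257, 0.265]
eef_rot: [0.999, -0.035, -0.0, 0.0]
ft_force: [-0.3, -0.3, -2.6]
width: 0.0062
grip_force: 40.0
```

View pics/s3.png

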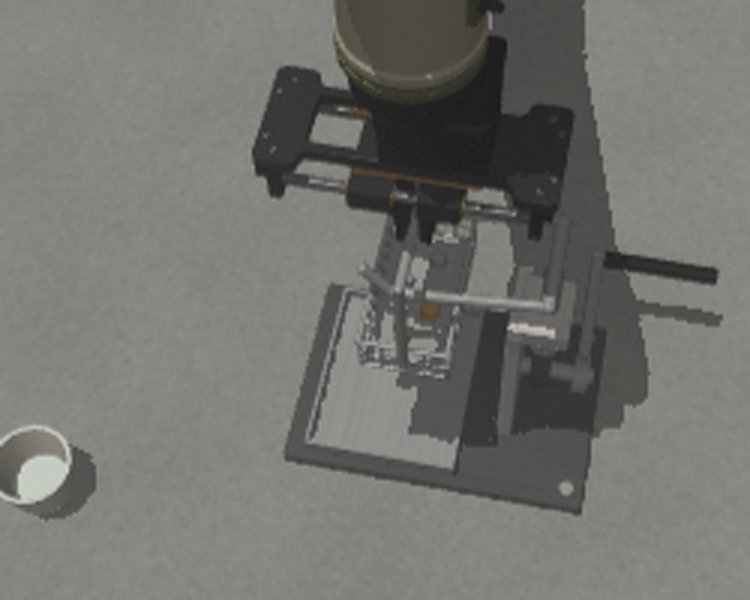

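The bar is now over the prongs' lowest points, its near part at (400,300), with the basket below. I'm lowering it and watching the wrist force.

```bash
python3 -m crank '{"steps":[[[0,0,-0.2],[0,0,0]],[[0,0,-0.3],[0,0,0]],[[0,0,-0.3],[0,0,0]],[[0,0,-0.3],[0,0,0]],[[0,0,-0.2],[0,0,0]],[[0,0,-0.1],[0,0,0]],[[0,0,0],[0,0,0]],[[0,0,0],[0,0,0]]]}'
python3 -m crank '{"steps":[[[0,0,-0.05],[0,0,0]],[[0,0,-0.05],[0,0,0]],[[0,0,0],[0,0,0]],[[0,0,0],[0,0,0]]]}'
```

```text
time: 8.33
ee_pos: [0.6334, 0.0269, 0.2301]
eef_rot: [0.999, -0.035, 0.0, 0.0]
ft_force: [-0.5, 0.1, -1.7]
width: 0.0069
grip_force: 40.0
time: 8.67
ee_pos: [0.6333, 0.0269, 0.2276]
eef_rot: [0.999, -0.035, 0.0, 0.0]
ft_force: [0.5, -0.3, -1.6]
width: 0.0065
grip_force: 40.0
```

```bash
python3 -m crank '{"steps":[[[0,0,-0.05],[0,0,0]],[[0,0,0],[0,0,0]],[[0,0,0],[0,0,0]]]}'
python3 -m crank '{"steps":[[[0,0,-0.05],[0,0,0]],[[0,0,0],[0,0,0]],[[0,0,0],[0,0,0]]]}'
```

```text
time: 8.92
ee_pos: [0.6333, 0.0268, 0.2263]
eef_rot: [0.999, -0.035, -0.0, 0.0]
ft_force: [-0.9, -0.1, -1.7]
width: 0.0064
grip_force: 40.0
time: 9.17
ee_pos: [0.6335, 0.0269, 0.2254]
eef_rot: [0.999, -0.035, 0.0, 0.0]
ft_force: [-0.0, 0.0, 0.5]
width: 0.0067
grip_force: 40.0
```

Contact: the weight is off the gripper. I'm opening it and going straight up.

```bash
python3 -m crank '{"steps":[[[0,0,0],[0,0,0]],[[0,0,0],[0,0,0]],[[0,0,0],[0,0,0]],[[0,0,0],[0,0,0]],[[0,0,0],[0,0,0]],[[0,0,0],[0,0,0]],[[0,0,0],[0,0,0]],[[0,0,0],[0,0,0]]]}' 50
python3 -m crank '{"steps":[[[0,0,0.2],[0,0,0]],[[0,0,0.3],[0,0,0]],[[0,0,0.4],[0,0,0]],[[0,0,0.5],[0,0,0]],[[0,0,0.5],[0,0,0]],[[0,0,0.5],[0,0,0]],[[0,0,0.5],[0,0,0]],[[0,0,0.4],[0,0,0]],[[0,0,0],[0,0,0]]]}'
python3 - <<'E'
from h import *
im,P=cam("scene"); cv2.imwrite("pics/s4.png",cv2.resize(im[150:350,180:430],None,fx=3,fy=3,interpolation=cv2.INTER_CUBIC))
print(monitor.read_state()["joint_positions"])
E
```

```text
time: 9.83
ee_pos: [0.6333, 0.0269, 0.2251]
eef_rot: [0.999, -0.035, 0.0, 0.0]
ft_force: [-0.5, -0.3, -0.8]
width: 0.0476
grip_force: 0.0
time: 10.58
ee_pos: [0.6341, 0.0271, 0.3105]
eef_rot: [0.999, -0.035, 0.002, -0.0]
ft_force: [0.6, 0.9, -0.1]
width: 0.0498
grip_force: 0.0
[ 0.21773875  0.3604804  -0.45620591  1.27239036  0.15644241  1.54118188
 -1.85695583]
```

View pics/s4.png

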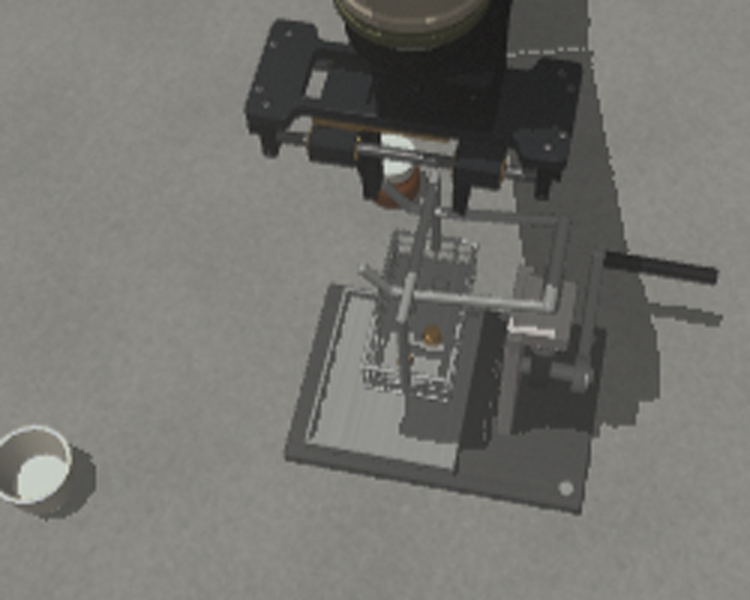

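The basket hangs upright on both prongs, its bar crossing them at (430,215) and (408,295). Next I'm moving over the lever grip while turning +90°.

```bash
python3 -m crank '{"steps":[[[-0.1,0.3,0],[0,0,0.8]],[[-0.2,0.5,0],[0,0,1]],[[-0.2,0.5,0],[0,0,1]],[[-0.2,0.5,0],[0,0,1]],[[-0.2,0.5,0],[0,0,1]],[[-0.2,0.5,0],[0,0,1]],[[-0.2,0.5,0],[0,0,1]],[[-0.2,0.5,0],[0,0,1]],[[-0.2,0.5,0],[0,0,1]],[[-0.2,0.5,0],[0,0,1]]]}' 60
python3 -m crank '{"steps":[[[-0.2,0.5,0],[0,0,1]],[[-0.2,0.5,0],[0,0,1]],[[-0.2,0.5,0],[0,0,1]],[[-0.3,0.5,0],[0,0,1]],[[-0.3,0.5,0],[0,0,1]],[[-0.3,0.5,0],[0,0,1]],[[-0.3,0.2,0],[0,0,1]],[[-0.3,0,0],[0,0,1]],[[0,0,0],[0,0,0.2]],[[0,0,0],[0,0,0]]]}'
python3 - <<'E'
from h import *
s=monitor.read_state();print(s["joint_positions"],s["ee_pos"],s["eef_rot"])
im,P=cam("wrist"); cv2.imwrite("pics/w2.png",im)
p=P.reshape(-1,3); p=p[(np.abs(p[:,0]-.5366)<.03)&(np.abs(p[:,1]-.23)<.05)&(p[:,2]>.07)&(p[:,2]<.105)]
vx,vy,x,y=cv2.fitLine((p[:,:2]*1000).astype(np.float32),cv2.DIST_HUBER,0,.01,.01).ravel()
t=(p[:,:2]*1000-[x,y])@[vx,vy];print(len(p),x,y,np.degrees(np.arctan2(vy,vx)),x+t.min()*vx,y+t.min()*vy,x+t.max()*vx,y+t.max()*vy,np.percentile(p[:,2],[5,50,95]))
E
```

```text
time: 11.47
ee_pos: [0.5853, 0.1473, 0.3067]
eef_rot: [0.923, 0.385, -0.001, -0.0]
ft_force: [0.1, 1.2, -0.4]
width: 0.0597
grip_force: 0.0
time: 12.3
ee_pos: [0.5333, 0.2265, 0.3071]
eef_rot: [0.732, 0.682, -0.0, 0.0]
ft_force: [1.4, -0.3, -0.0]
width: 0.0602
grip_force: 0.0
[ 0.15117245  0.28927639 -0.78777487  1.41468868  0.20411909  1.52160165
 -0.6959416 ] [0.53329501 0.22652342 0.30714297] [ 7.31503468e-01  6.81837642e-01 -3.11028077e-04  9.80324306e-05]
990 537.07776 222.26546 86.00911 534.1077446574473 179.69493877376289 539.8434013681099 261.906628213537 [0.08663301 0.0912763  0.09298857]
```

View pics/w2.png

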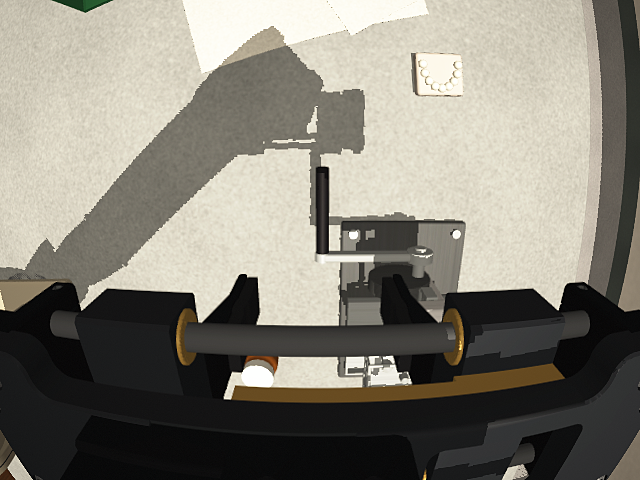

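The wrist view shows the black grip bar running vertically at column 322 (rows 168–258), with its axis at x = 537.4 for y = 227. I'm shifting +4 mm in x, descending 240 mm and closing.

```bash
python3 -m crank '{"steps":[[[0.16,0.05,-0.6],[0,0,0]],[[0,0,-1],[0,0,0]],[[0,0,-1],[0,0,0]],[[0,0,-1],[0,0,0]],[[0,0,-1],[0,0,0]],[[0,0,-1],[0,0,0]],[[0,0,-1],[0,0,0]],[[0,0,-0.8],[0,0,0]],[[0,0,0],[0,0,0]],[[0,0,0],[0,0,0]]]}'
python3 -m crank '{"steps":[[[0,0,-0.6],[0,0,0]],[[0,0,-0.6],[0,0,0]],[[0,0,-0.6],[0,0,0]],[[0,0,-0.4],[0,0,0]],[[0,0,0],[0,0,0]],[[0,0,0],[0,0,0]]]}'
```

```text
time: 13.18
ee_pos: [0.5372, 0.2275, 0.122]
eef_rot: [0.732, 0.681, -0.001, -0.0]
ft_force: [-0.5, 0.3, 0.9]
width: 0.0599
grip_force: 0.0
time: 13.68
ee_pos: [0.5378, 0.2283, 0.0685]
eef_rot: [0.731, 0.682, 0.0, 0.0]
ft_force: [-0.6, -0.0, 0.5]
width: 0.0598
grip_force: 0.0
```

```bash
python3 -m crank '{"steps":[[[0,0,-0.08],[0,0,0]],[[0,0,0],[0,0,0]],[[0,0,0],[0,0,0]],[[0,0,0],[0,0,0]],[[0,0,0],[0,0,0]],[[0,0,0],[0,0,0]],[[0,0,0],[0,0,0]],[[0,0,0],[0,0,0]],[[0,0,0],[0,0,0]],[[0,0,0],[0,0,0]]]}' 0 40
python3 -c "
import numpy as np
t=np.radians(np.arange(0,91,7.5))
c,s=np.cos(np.radians(-4)),np.sin(np.radians(-4))
d=110*(1-np.cos(t)); z=110*np.sin(t)
print(np.round(np.c_[np.diff(d)*c/25,np.diff(d)*s/25,np.diff(z)/25],3))"
```

```text
time: 14.52
ee_pos: [0.5363, 0.2283, 0.0653]
eef_rot: [0.731, 0.682, -0.001, -0.001]
ft_force: [-5.1, -0.3, 2.3]
width: 0.013
grip_force: 40.0
[[ 0.038 -0.003  0.574]
 [ 0.112 -0.008  0.564]
 [ 0.185 -0.013  0.545]
 [ 0.254 -0.018  0.516]
 [ 0.319 -0.022  0.479]
 [ 0.379 -0.026  0.433]
 [ 0.432 -0.03   0.379]
 [ 0.477 -0.033  0.32 ]
 [ 0.515 -0.036  0.255]
 [ 0.544 -0.038  0.185]
 [ 0.563 -0.039  0.112]
 [ 0.573 -0.04   0.038]]
```

```bash
python3 -m crank '{"steps":[[[0.01,0,0.14],[0,0,0]],[[0.01,0,0.14],[0,0,0]],[[0.01,0,0.29],[0,0,0]],[[0.05,0,0.28],[0,0,0]],[[0.06,-0.01,0.28],[0,0,0]],[[0.09,-0.01,0.27],[0,0,0]],[[0.09,0,0.27],[0,0,0]],[[0.13,-0.01,0.26],[0,0,0]],[[0.13,-0.01,0.26],[0,0,0]],[[0,0,0],[0,0,0]]]}'
```

```text
time: 15.35
ee_pos: [0.5501, 0.2276, 0.1217]
eef_rot: [0.731, 0.683, -0.001, -0.001]
ft_force: [-15.6, -0.2, 4.0]
width: 0.0127
grip_force: 40.0
```

```bash
python3 -m crank '{"steps":[[[0.1,-0.01,0.24],[0,0,0]],[[0.12,-0.01,0.24],[0,0,0]],[[0.19,-0.01,0.22],[0,0,0]],[[0.19,-0.01,0.22],[0,0,0]],[[0.22,-0.02,0.19],[0,0,0]],[[0.22,-0.01,0.19],[0,0,0]],[[0,0,0],[0,0,0]]]}'
```

```text
time: 15.93
ee_pos: [0.5763, 0.226, 0.1554]
eef_rot: [0.731, 0.683, -0.001, -0.001]
ft_force: [-18.6, -3.6, 15.4]
width: 0.0128
grip_force: 40.0
```

```bash
python3 -m crank '{"steps":[[[-0.07,0,0.09],[0,0,0]],[[0,0,0],[0,0,0]],[[0,0,0],[0,0,0]]]}'
python3 -m crank '{"steps":[[[0.24,-0.02,0.18],[0,0,0]],[[0.24,-0.01,0.18],[0,0,0]],[[0.25,-0.02,0.15],[0,0,0]],[[0.25,-0.02,0.15],[0,0,0]],[[0,0,0],[0,0,0]],[[0,0,0],[0,0,0]]]}'
```

```text
time: 16.18
ee_pos: [0.5759, 0.2255, 0.1561]
eef_rot: [0.731, 0.682, 0.0, 0.0]
ft_force: [-7.4, 0.1, 1.4]
width: 0.013
grip_force: 40.0
time: 16.68
ee_pos: [0.6011, 0.2238, 0.1733]
eef_rot: [0.731, 0.682, 0.001, 0.0]
ft_force: [-6.6, -0.8, 6.3]
width: 0.0129
grip_force: 40.0
```

```bash
python3 -m crank '{"steps":[[[0.26,-0.02,0.11],[0,0,0]],[[0.26,-0.02,0.1],[0,0,0]],[[0.28,-0.02,0.07],[0,0,0]],[[0.28,-0.02,0.06],[0,0,0]],[[0,0,0],[0,0,0]],[[0,0,0],[0,0,0]]]}'
python3 - <<'E'
from h import *
s=monitor.read_state();print(s["ee_pos"],s["ft_force"])
for n in("top","scene"):
    im,P=cam(n); p=P.reshape(-1,3); c,sn=np.cos(np.radians(-4)),np.sin(np.radians(-4))
    q=(p-[.6397,.1246,0])@np.array([[c,-sn,0],[sn,c,0],[0,0,1]]); q*=1000
    b=P.shape
    for y0,y1,nm in((29,40,"arm"),(103,140,"grip")):
        m=(q[:,1]>y0)&(q[:,1]<y1)&(abs(q[:,0])<70)&(q[:,2]>95)&(q[:,2]<215)
        if m.sum()>5: print(n,nm,m.sum(),np.round(np.median(q[m],0),1),np.round(np.percentile(q[m],[3,97],axis=0),1).tolist())
    cv2.imwrite(f"pics/{n}5.png",im); np.save(f"{n}5.npy",q.reshape(b))
im=cv2.imread("pics/scene5.png");cv2.imwrite("pics/s5.png",cv2.resize(im[130:330,230:430],None,fx=3,fy=3,interpolation=cv2.INTER_CUBIC))
E
```

```text
time: 17.18
ee_pos: [0.6289, 0.222, 0.1833]
eef_rot: [0.731, 0.682, 0.002, 0.001]
ft_force: [-6.4, -1.1, 11.5]
width: 0.0127
grip_force: 40.0
[0.62889711 0.22195565 0.18325193] [-6.44875944 -1.12441866 11.49318017]
scene arm 127 [ -5.6  33.1 160.4] [[-21.1, 29.2, 95.9], [8.9, 38.4, 202.4]]
scene grip 11 [-12.8 121.3 196.3] [[-13.8, 111.9, 192.9], [-11.5, 126.0, 198.9]]
```

View pics/s5.png

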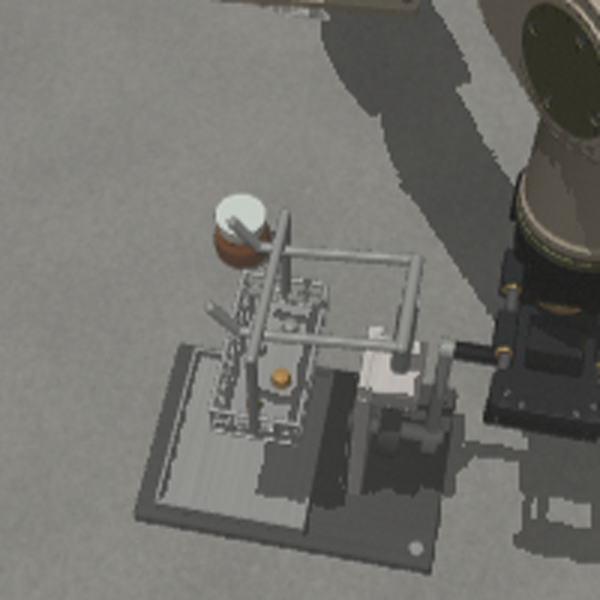

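The crop shows the basket free and level on both prongs, with the lever arm nearly upright at (447,390) and the gripper on the bar at (475,350). The bar has rolled about 8 mm towards the fingertips and sits about 18 mm short of vertical. I'll soften the grip, lower the tool to recentre, then finish the swing.

```bash
python3 -m crank '{"steps":[[[0,0,0],[0,0,0]],[[0,0,0],[0,0,0]],[[0,0,-0.08],[0,0,0]],[[0,0,-0.08],[0,0,0]],[[0,0,-0.08],[0,0,0]],[[0,0,0],[0,0,0]],[[0,0,0],[0,0,0]]]}' 0 12
python3 -m crank '{"steps":[[[0.12,-0.01,0.01],[0,0,0]],[[0.12,-0.01,0.01],[0,0,0]],[[0.12,-0.01,0.01],[0,0,0]],[[0.12,-0.01,0.01],[0,0,0]],[[0.12,-0.01,0],[0,0,0]],[[0.12,-0.01,0],[0,0,0]],[[0,0,0],[0,0,0]],[[0,0,0],[0,0,0]]]}'
```

```text
time: 17.87
ee_pos: [0.6291, 0.2234, 0.1783]
eef_rot: [0.731, 0.682, 0.003, 0.001]
ft_force: [-5.5, 1.3, 16.5]
width: 0.0137
grip_force: 12.0
time: 18.53
ee_pos: [0.6477, 0.2219, 0.1787]
eef_rot: [0.731, 0.682, 0.004, 0.001]
ft_force: [-2.0, 2.7, 11.4]
width: 0.0133
grip_force: 12.0
```

```bash
python3 -m crank '{"steps":[[[0,0,0.05],[0,0,0]],[[-0.02,0,0],[0,0,0]],[[0,0,0],[0,0,0]],[[0,0,0],[0,0,0]],[[0,0,0],[0,0,0]]]}' 0 25
python3 - <<'E'
from h import *
s=monitor.read_state();print(s["ee_pos"],s["ft_force"])
im,P=cam("scene"); p=P.reshape(-1,3); c,sn=np.cos(np.radians(-4)),np.sin(np.radians(-4))
q=(p-[.6397,.1246,0])@np.array([[c,-sn,0],[sn,c,0],[0,0,1]])*1000
def show(n,m): print(n,m.sum(),np.round(np.median(q[m],0),1),np.round(np.percentile(q[m],[3,97],axis=0),1).tolist())
show("grip",(q[:,1]>105)&(q[:,1]<140)&(abs(q[:,0])<40)&(q[:,2]>150)&(q[:,2]<210))
for a in range(100,210,15): show("arm%d"%a,(q[:,1]>28)&(q[:,1]<44)&(abs(q[:,0])<25)&(q[:,2]>a)&(q[:,2]<a+15))
show("cross",(abs(q[:,1])<8)&(abs(q[:,0])<40)&(q[:,2]>240)&(q[:,2]<300))
show("bar",(abs(q[:,1]+99)<9)&(abs(q[:,0])<65)&(q[:,2]>250)&(q[:,2]<300))
cv2.imwrite("pics/s6.png",cv2.resize(im[130:330,230:430],None,fx=3,fy=3,interpolation=cv2.INTER_CUBIC))
E
```

```text
time: 18.95
ee_pos: [0.6465, 0.2219, 0.1789]
eef_rot: [0.731, 0.682, 0.003, 0.0]
ft_force: [-1.3, 4.4, 7.3]
width: 0.013
grip_force: 25.0
[0.64652306 0.22186725 0.17887242] [-1.34207611  4.44788419  7.2891197 ]
grip 5 [  6.4 113.  193.7] [[5.4, 106.1, 191.9], [15.9, 127.6, 205.0]]
arm100 10 [  6.3  32.8 107.3] [[4.0, 29.9, 101.6], [7.8, 36.0, 114.0]]
arm115 10 [  6.8  32.2 123.2] [[5.7, 28.5, 116.2], [7.7, 35.2, 128.2]]
arm130 11 [  6.1  32.4 138.8] [[4.5, 29.3, 130.3], [7.8, 35.6, 143.5]]
arm145 10 [  7.   32.  152.3] [[5.2, 28.4, 145.9], [7.9, 35.2, 159.1]]
arm160 15 [  6.7  31.7 170. ] [[4.6, 28.5, 161.3], [8.4, 35.9, 174.9]]
arm175 10 [  6.7  32.3 182.3] [[3.9, 29.5, 177.2], [7.9, 35.6, 189.8]]
arm190 52 [  3.5  35.3 200.2] [[-5.2, 28.6, 192.6], [7.4, 43.1, 203.2]]
  return _methods._mean(a, axis=axis, dtype=dtype,
  ret = um.true_divide(
Traceback (most recent call last):
IndexError: index -1 is out of bounds for axis 0 with size 0
```

The arm's face is at constant x (6–7 mm) from z = 107 to 182, so the lever stands straight up. The error was only an empty slice above the arm. I'm checking the basket once more.

Run:
```python
from h import *
im,P=cam("scene"); p=P.reshape(-1,3); c,sn=np.cos(np.radians(-4)),np.sin(np.radians(-4))
q=(p-[.6397,.1246,0])@np.array([[c,-sn,0],[sn,c,0],[0,0,1]])*1000
for n,m in(("cross",(abs(q[:,1])<8)&(abs(q[:,0])<30)&(q[:,2]>240)&(q[:,2]<300)),("bar",(abs(q[:,1]+99)<15)&(abs(q[:,0])<28)&(q[:,2]>250)&(q[:,2]<300))):
  print(n,m.sum(),np.round(np.median(q[m],0),1) if m.any() else "")
cv2.imwrite("pics/s6.png",cv2.resize(im[130:330,230:430],None,fx=3,fy=3,interpolation=cv2.INTER_CUBIC))
```

```text
cross 148 [  1.   -0.5 279.1]
bar 91 [ -0.4 -97.1 272.9]
```

View pics/s6.png

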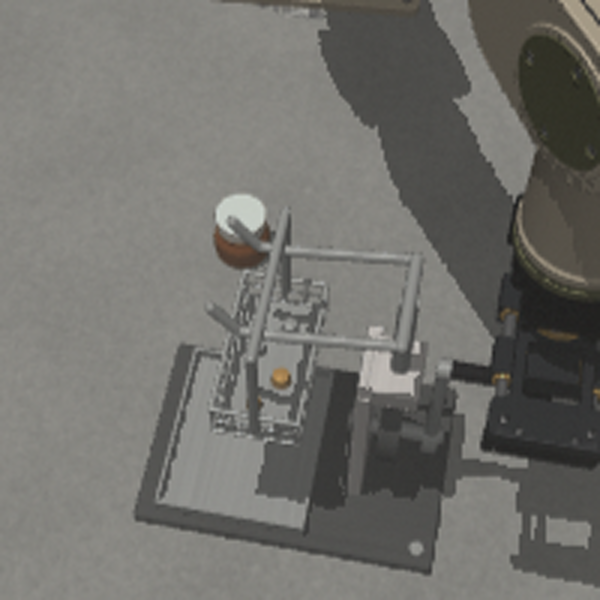

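The crop shows the basket level on both raised prongs: bar from (285,215) to (255,350), surface at z = 273 mm as expected for full lift. The gripper holds the vertical lever at (470,372). I'm handing the job in.

```bash
python3 -c "
from bench import ticket
print(ticket.close_job())"
```

```text
the job is handed in; nothing more can be done
None
```

I hung the basket upright on both prongs and let go, then swung the lever straight up and held it there at full lift with the basket hanging free; I handed the job in at about 19 s, didn't touch the cast, jar or pot, and the hand-in gave no verdict.

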